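Load the second slotted mass onto the load-cell stem

TASK

Slide the knobbed slotted mass along its loading ledge and onto the upright stem, without lifting it, until the stem stands at the inner end of its slot and the mass lies flat on the mass already there. Then turn it on the stem so that its slot points about opposite (half a turn) to the slot of the mass below. Leave both masses centred on the stem, let go, and do not disturb the other things on the bench.

Things in the scene. Friction and masses are not known exactly. Their poses are not given: they have to be found in the camera images.
- stand: Fixed dead-weight stand, place and heading vary. Origin on the bench under the stem's axis; +x is the direction from its loading ledge to the stem, z up. Grey base plate 310 x 160 x 12 mm (x -240 to +70 mm). The stem rises from a carrier pan 100 mm in diameter, top 42 mm above the bench
- top_mass: Loose steel slotted disc on the ledge, 100 mm in diameter, 14 thick, about 0.8 kg, its centre 112 to 148 mm behind the stem, at most 4 mm off the ledge's midline, turned up to 0.45 rad from the stand's +x. Origin at its centre on the underside; +x points out along its slot, z up. It slides with a few newtons and stays where left
- knob (a point): Centre (half-way up) of the round upright dark steel knob fixed on the top mass: 16 mm in diameter, 30 mm tall, its axis 36 mm from the disc's centre on the side opposite the slot, its centre 29 mm above the disc's underside. Axes as the top mass
- top_mouth (a point): Middle of the top mass's slot mouth, on the rim, 50 mm from the disc's centre, 7 mm above its underside; axes as the top mass. The slot is 17 mm wide and ends flat 6.5 mm past the disc's centre (so the disc is centred when the stem is at the slot's end); the last 12 mm flare to 31 mm at the rim
- lower_mass: Steel slotted disc already on the stem, loose on the carrier pan: 100 mm in diameter, 20 mm thick (top 62 mm above the bench), about 1.1 kg, same slot, no knob. Origin at its centre on the underside; +x points out along its slot, z up. Its slot starts within 1.2 rad of the stand's +x
- stem_top (a point): Top centre of the upright steel stem: 12 mm in diameter, top 112 mm above the bench, on the stand's z axis. Axes as the stand
- clamp_meter: Bystander: hand-held clamp meter, body 150 x 62 x 32 mm with a yellow ring jaw at its +x end, lying on the bench. Origin under the middle of its body
- screwdriver: Bystander: screwdriver 190 mm long lying on the bench along its own x, origin under its middle
- terminal_box: Bystander: grey closed terminal box 130 x 85 x 51 mm on the bench, origin under its middle
- ledge (a point): Point on the top face of the stand's flat dark loading ledge, midway between its fences, 134 mm behind the stem; axes as the stand. Top 64 mm above the bench, stand x -215 to -53 mm, open at both ends; side fences with inner faces at y = +/-66, outer at +/-74, tops at 72 mm. It ends 3 mm from the lower mass's rim, 2 mm above its top
Mind the look-alikes: they are no part of the job. Leave any red or yellow look-alike of the top_mass alone.

How it is judged:
By the outcome, as a careful person would: the job done as asked, in the order asked, and still so for the second after the job is handed in, with the robot touching nothing.
It also fails if it takes over 72 s, if anything falls off the work surface, if the arm or the gripper's body presses on something with over 40 N, if the wrist force passes 120 N, or if a joint passes its speed limit or range.

ROBOT

A 6-joint arm with a two-finger parallel gripper is mounted at the origin on the work surface. World frame = base frame: x ahead of the robot, y to its left, z up, the work surface at z = 0. Lengths are in mm, angles in rad, forces in N, time in s.
With the tool pointing down it reaches from about 350 to 725 mm from the base axis. Payload 6 kg.
Tool frame: the origin (TCP) lies midway between the tips of the shut fingers; the grasp point (between the pads) lies 19 mm behind it; z points along the fingers, y is the line along which they close (so a half turn about z gives the same grasp; the last joint's range is limited). The gripper opens to 85 mm and grips with 20 to 120 N. Pads are 22 mm wide; open, the fingers measure 114 mm over their backs; the gripper's body (76 mm by 85 mm) begins 54 mm behind the grasp point. The pads swing forward as they close: fully open they stand 13 mm farther back than shut.
Start: joints at [0.334, 0.04, 0.085, 0, -1.615, -0.334], TCP at [599.978, 0.018, 231.261] pointing down, gripper open.
Joint ranges: [-2.56, 2.56], [-1.29, 2.01], [-1.08, 1.49], [-3.29, 1.98], [-2.81, -0.18], [-2.99, 2.99]. Speed limits (rad/s): [2.57, 2.57, 3.01, 3.14, 3.14, 3.14].

INTERFACE

Orientations are given as a unit quaternion [w, x, y, z].
In Python, from workcell import get_state, vision, bot gives the robot as it stands. The module is installed in compiled form; this text tells all that it offers.
- The arm moves only by the shell command python3 -m pendant 'ROWS' [FORCE]. ROWS is text: rows parted by semicolons, each of 7 numbers parted by spaces: the shift along the tool's x, y, z in cm, then the turn, a rotation vector about the tool's x, y, z in rad, then the finger opening in cm, from 0 to 8.54. In form: tx ty tz rx ry rz grip; .... A call has 1 to 5 rows; each row is the pose to reach, as a shift and turn from the pose commanded when the call began, along the tool's axes at that moment; what a row does not reach only later rows make up. A row lasts 1/8 s, in which the tool goes at most 62.5 mm and 10.7 degrees, less where a joint would pass 70% of its speed; a pose out of reach is approached as far as the arm can. A call with a gripper value outside its range is refused whole. The fingers move at their own pace and stop on an object; FORCE is the grip in N (left out, the last holds). Time passes only in rows, so rows that repeat a pose let the fingers close. It gives the time, the measured TCP pose, the force, the opening and the grip force at its end, in the units of the state.
- get_state(): the state, without advancing time (a new reading comes with each control period).
- vision.get_image(name): name is "scene" or "side" or "wrist"; returns a dict with "img" (420x560x3 uint8, red, green, blue), "fx", "fy", "cx", "cy" (pixels), "cam_to_world" (4x4, takes a point from camera to world coordinates); the wrist camera has in their place "tool_from_camera" (4x4, takes a point from camera to tool coordinates, whose origin is the TCP and whose axes are the flange's). Camera axes: x right, y down, z forward; pixel columns grow to the right and rows downward; lengths in mm; the calibration is good to about 2 mm. A picture is of the moment at which its call begins: read the wrist's pose just before it. There is no depth.
- bot.hand_in(): hands the job in; it is judged then, once.
The state is a dict: "t": time; "joints": joint angles; "joint_velocities": joint speeds; "joint_efforts": joint torques, N m; "position": TCP position; "tool_rot": TCP orientation; "contact_force": force on the tool from outside, world axes, zero at the start; "ft_torque": the same for the moment, N m; "opening": finger opening in mm; "gripper_force": force on a finger pad.
Only numpy, scipy, OpenCV 4.12 (cv2) and the standard library are available. Lean on these libraries where they do the work, as an engineer would, in place of code of your own. Each camera call takes 0.05 s, during which the arm holds its last target. There are 200 camera calls.

## Working session

There is one attempt and no reset: what is moved stays moved. The work goes in short steps, Python scripts to look and compute and a shell command to move; the robot and the scene stay as the last step left them, time stands still between calls to the robot, and variables do not carry over. Pictures are saved under pics/ and viewed, at most 13 in all, crops included, and the job is handed in when it is done.

```bash
mkdir -p pics; cat > h.py <<'E'
import numpy as np,cv2,json
from scipy.spatial.transform import Rotation as R
from workcell import get_state,vision,bot
def T():
    s=get_state();q=s['tool_rot'];M=np.eye(4);M[:3,:3]=R.from_quat([q[1],q[2],q[3],q[0]]).as_matrix();M[:3,3]=s['position'];return M
def snap(name,f=None):
    M=T();d=vision.get_image(name);d=dict(d)
    if name=='wrist': d['cam_to_world']=M@np.array(d['tool_from_camera'])
    if f: cv2.imwrite(f'pics/{f}.png',d['img'][:,:,::-1])
    d['cam_to_world']=np.array(d['cam_to_world'])
    np.save(f'pics/{f}.npy',d,allow_pickle=True)
    return d
def load(f): return np.load(f'pics/{f}.npy',allow_pickle=True).item()
def ray(d,u,v):
    C=d['cam_to_world'];r=C[:3,:3]@np.array([(u-d['cx'])/d['fx'],(v-d['cy'])/d['fy'],1]);return C[:3,3],r/np.linalg.norm(r)
def onz(d,u,v,z):
    o,r=ray(d,u,v);return o+r*(z-o[2])/r[2]
def tri(l):
    A=0;b=0
    for d,u,v in l:
        o,r=ray(d,u,v);P=np.eye(3)-np.outer(r,r);A=A+P;b=b+P@o
    return np.linalg.solve(A,b)
def proj(d,p):
    C=np.linalg.inv(d['cam_to_world']);q=C[:3,:3]@np.array(p)+C[:3,3];return d['fx']*q[0]/q[2]+d['cx'],d['fy']*q[1]/q[2]+d['cy']
E
python3 - <<'E'
from h import *
a=snap('scene','s1');b=snap('side','d1');c=snap('wrist','w1')
for d in(a,b,c):print(d['cam_to_world'][:3].round(2).tolist(),d['fx'])
print(T().round(3).tolist(),get_state())
cv2.imwrite('pics/m1.png',cv2.resize(np.hstack([b['img'],c['img']]),(800,300))[:,:,::-1])
E
```

```text
[[0.54, 0.6, -0.58, 1240.89], [0.84, -0.4, 0.37, -432.98], [-0.01, -0.69, -0.72, 912.11]] 462.42873197912695
[[-0.73, -0.4, 0.55, -187.11], [-0.69, 0.41, -0.6, 847.94], [0.02, -0.82, -0.57, 887.24]] 448.81079378577164
[[-1.0, 0.0, -0.0, 599.48], [0.0, 0.95, 0.31, -77.57], [0.0, 0.31, -0.95, 372.43]] 319.5032197398952
[[0.0, -1.0, -0.001, 599.748], [-1.0, -0.0, -0.0, 0.067], [0.0, 0.001, -1.0, 230.486], [0.0, 0.0, 0.0, 1.0]] {'t': 0.15, 'joints': array([ 3.33720054e-01,  4.07057857e-02,  8.40261248e-02, -3.17930338e-04,
       -1.61549200e+00, -3.33680255e-01]), 'joint_velocities': array([-4.37839589e-05, -4.05378245e-04,  2.98017003e-03,  2.63248431e-03,
       -2.23413400e-04,  7.05061902e-05]), 'joint_efforts': array([-1.71928452e-03, -3.68610263e+01,  3.47691929e+01,  6.93625420e+00,
       -4.38957781e-03, -4.53315295e-06]), 'position': array([5.99747992e+02, 6.73919756e-02, 2.30486032e+02]), 'tool_rot': array([ 5.49379097e-04,  7.07125621e-01, -7.07087589e-01, -4.43046200e-04]), 'contact_force': array([0.83970996, 0.25443545, 0.45197072]), 'ft_torque': array([0.02869655, 0.02239915, 0.0257255 ]), 'gripper_force': 0.0, 'opening': 85.38090452068464}
```

View pics/s1.png

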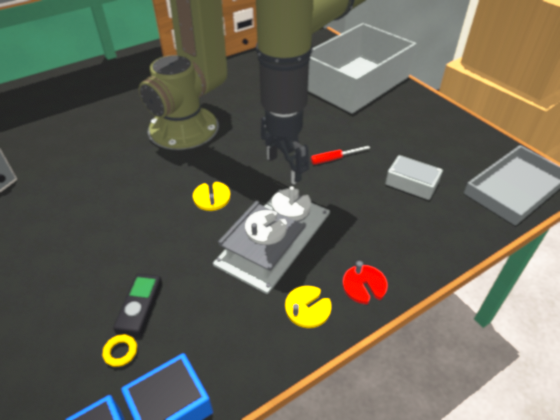

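View pics/d1.png

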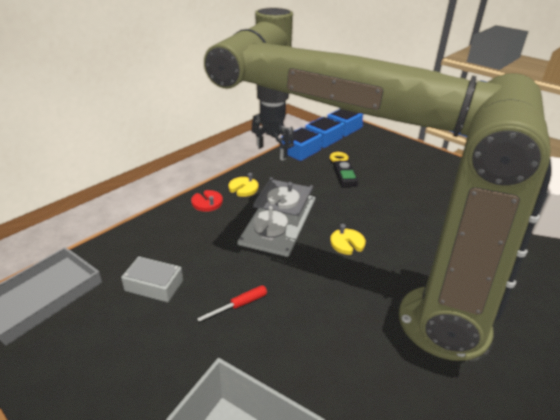

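View pics/w1.png

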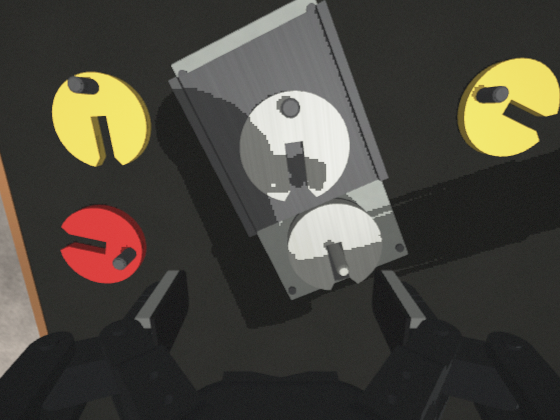

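The wrist view shows the stand clearly: knob top at about (289,105), top-mass disc centre about (295,145), slot opening downwards at about (310,195), stem top at (343,270) and the lower mass around (335,243). Red and yellow look-alikes lie to either side. Next I'll turn these pixels into positions.

```bash
python3 - <<'E'
from h import *
w=load('w1');s=load('s1');d=load('d1')
K=onz(w,289,104,108);S=onz(w,343,271,112)
print('knob',K,'stem',S)
ls=[onz(w,*p,64) for p in[(176,80),(251,236),(387,178),(318,3)]];print(np.round(ls,1))
for n,p in(('K',K),('S',S)):
    print(n,proj(s,p),proj(d,p))
def crop(d,u,v,k=50):
    return cv2.resize(d['img'][v-k:v+k,u-k:u+k],(400,400),interpolation=cv2.INTER_CUBIC)
cv2.imwrite('pics/c1.png',np.hstack([crop(s,275,215),crop(d,278,205)])[:,:,::-1])
E
```

```text
knob [592.22116677 -80.8027371  108.        ] stem [541.87369916  63.54272378 112.        ]
[[ 692.4 -101.7   64. ]
 [ 629.4   48.8   64. ]
 [ 494.2  -12.5   64. ]
 [ 567.4 -161.6   64. ]]
K (np.float64(252.8730868729359), np.float64(223.91456222473863)) (np.float64(290.1614211491502), np.float64(182.51208794014153))
S (np.float64(291.2065448727934), np.float64(187.23109945151768)) (np.float64(270.5690889792922), np.float64(206.7560016446739))
```

View pics/c1.png

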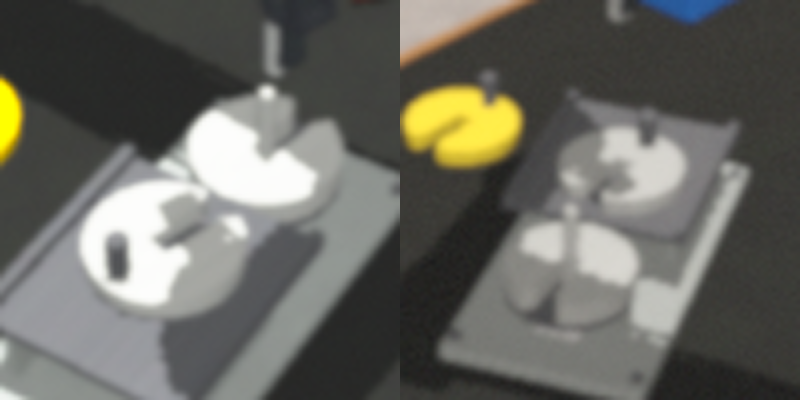

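The crop puts the knob top at scene (254.5,224.5) and side (290,183.7), and the stem top at scene (291.7,188) and side (270.5,208). All are within 1.5 px of the wrist-based predictions. The lower slot mouth shows near scene (302,195) and side (264,232).

```bash
python3 - <<'E'
from h import *
w=load('w1');s=load('s1');d=load('d1')
K=tri([(w,289,104),(s,254.5,224.5),(d,290,183.7)]);S=tri([(w,343,271),(s,291.7,188),(d,270.5,208)])
print('tri',K,S)
K=onz(w,289,104,108);S=onz(w,343,271,112)
an=lambda v:np.degrees(np.arctan2(v[1],v[0]))
L=np.array([[629.4,48.8],[692.4,-101.7]]);print('stand heading',an(L[0]-L[1]),an(np.array([494.2-567.4,-12.5+161.6])))
C=onz(w,295,146,78);M=onz(w,312,199,78)
print('C',C,np.linalg.norm((C-K)[:2]),'slot dir',an(C-K),an(M-K),an(M-C))
print('knob rel stem',K-S,an(S-K))
for dd,u,v in((s,302.5,195),(d,264.3,232.5)):
    m=onz(dd,u,v,62);print('lower mouth',m,an(m-S),np.linalg.norm((m-S)[:2]))
def crop(d,u,v,k,n=400):
    return cv2.resize(d['img'][v-k:v+k,u-k:u+k],(n,n),interpolation=cv2.INTER_CUBIC)
x=np.hstack([crop(w,295,146,65),crop(w,335,243,60)]).astype(float)
x=255*(x/255)**.6
cv2.imwrite('pics/c2.png',x[:,:,::-1])
E
```

```text
tri [592.34747975 -79.18529129 104.4803452 ] [541.22651394  65.14520201 108.47903744]
stand heading 112.71441235316725 116.14853023064313
C [585.63465295 -44.99683711  78.        ] 36.40665651912599 slot dir 100.42306618538481 105.36139864852892 108.7659294616601
knob rel stem [  50.34746761 -144.34546089   -4.        ] 109.22869061247681
lower mouth [539.522383   102.28195348  62.        ] 93.47336333766872 38.810521839254996
lower mouth [514.1355606  118.09020167  62.        ] 116.95395899112074 61.19502981857737[ WARN:0@0.250] global loadsave.cpp:1063 imwrite_ Unsupported depth image for selected encoder is fallbacked to CV_8U.
```

View pics/c2.png

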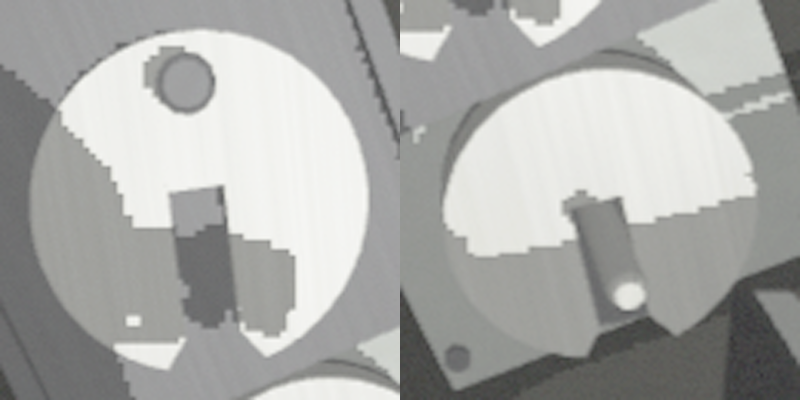

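The enhanced crops give these pixel positions:
- Top mass: slot inner end (294,142), mouth (301,199).
- Knob top centre: refined to (290.4,107).
- Lower mass: slot inner end (335,244.5), mouth (344.7,286.5).

```bash
python3 - <<'E'
from h import *
w=load('w1')
K=onz(w,290.4,107,108);S=onz(w,343.7,271.8,112)
an=lambda v:np.degrees(np.arctan2(v[1],v[0]))
E=onz(w,294,142.4,78);M=onz(w,300.9,199,78);print('K',K,'S',S,an(S-K));print('top slot',an(M-E),an(M-K),np.linalg.norm((M-K)[:2]))
e=onz(w,335,244.5,62);m=onz(w,344.7,286.5,62);print('lower',an(m-e),an(m-S),np.linalg.norm((m-e)[:2]),e,m)
# expected end corner centre given disc centred S
E
python3 -m pendant '0 0 0 0 0 0 5' 40
```

```text
K [591.10030242 -78.56471426 108.        ] S [541.18583895  64.35872159 112.        ] 109.25120244097776
top slot 97.82996737651416 98.05858123650894 84.36724186538316
lower 104.85456879015263 106.4471157940809 52.18260377492423 [541.15569622  59.33866694  62.        ] [527.77782737 109.77731047  62.        ]
t: 0.28
position: [599.9, 0.0, 230.9]
tool_rot: [0.0, 0.707, -0.707, -0.0]
contact_force: [0.5, 0.3, -0.6]
opening: 69.7
gripper_force: 0.0
```

```bash
python3 -m pendant '4 0.4 4 0 0 0.15 5; 7.9 0.9 8 0 0 0.3 5; 7.9 0.9 8 0 0 0.3 5; 7.9 0.9 8 0 0 0.3 5'
python3 - <<'E'
from h import *
w=snap('wrist','w2');print(get_state()['joints'],T().round(3).tolist(),proj(w,[591.1,-78.6,108]),proj(w,[541.2,64.4,112]))
x=255*(w['img']/255)**.6
cv2.imwrite('pics/w2b.png',x.astype(np.uint8)[:,:,::-1])
E
```

```text
t: 0.78
position: [591.3, -79.1, 152.0]
tool_rot: [0.0, -0.594, 0.805, -0.0]
contact_force: [-0.0, -0.3, 1.2]
opening: 50.2
gripper_force: 0.0
[ 2.03578512e-01  3.53902717e-02 -6.31489367e-02  6.01104852e-04
 -1.47041827e+00 -5.02564762e-01] [[-0.294, -0.956, 0.002, 591.656], [-0.956, 0.294, -0.0, -78.715], [-0.0, -0.002, -1.0, 152.621], [0.0, 0.0, 0.0, 1.0]] (np.float64(279.7381570577143), np.float64(238.8670073259143)) (np.float64(402.20141927557245), np.float64(394.70776914316684))
```

View pics/w2b.png

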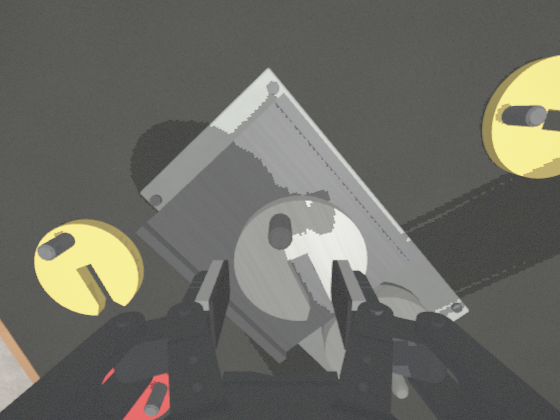

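The knob top appears at about (281,238), between the fingers and right at the predicted pixel. The stand's base edge runs (268,70)–(466,308). I'll take the stand heading from it and descend.

```bash
python3 -m pendant '0 0 3 0 0 0 5; 0 0 6.7 0 0 0 5; 0 0 6.7 0 0 0 5; 0 0 6.7 0 0 0 1; 0 0 6.7 0 0 0 1' 40
python3 - <<'E'
from h import *
a=load('w1');w=load('w2');an=lambda v:np.degrees(np.arctan2(v[1],v[0]))
print(tri([(a,290.4,107),(w,281,239)]))
for p,q,z in(((268,70),(466,308),12),((276,97),(407,258),72),((137,230),(283,360),72)):
    A=onz(w,*p,z);B=onz(w,*q,z);print(an(B-A),A[:2],B[:2])
E
python3 -m pendant '0 0 0 0 0 0 1;0 0 0 0 0 0 1;0 0 0 0 0 0 1;0 0 0 0 0 0 1'
```

```text
t: 1.45
position: [592.1, -78.8, 86.9]
tool_rot: [0.001, -0.594, 0.805, -0.001]
contact_force: [-4.8, 0.9, 14.4]
opening: 14.7
gripper_force: 37.6
[590.73286763 -78.42552317 108.00541757]
114.5999917613934 [ 568.57658414 -184.46366496] [443.13800375  89.51806135]
113.5238314225989 [ 568.33756476 -160.79656161] [507.19096722 -20.32881801]
115.21934206631174 [ 695.16134327 -102.29205665] [626.19503051  44.14048574]
t: 1.95
position: [592.1, -78.7, 87.1]
tool_rot: [0.002, -0.594, 0.805, -0.001]
contact_force: [-1.6, 2.5, 6.4]
opening: 14.4
gripper_force: 39.2
```

```bash
python3 -m pendant '-0.17 -0.26 0 0 0 -0.085 1; -0.33 -0.51 0 0 0 -0.17 1; -0.49 -0.77 0 0 0 -0.255 1; -0.49 -0.77 0 0 0 -0.255 1; -0.49 -0.77 0 0 0 -0.255 1' 60
python3 - <<'E'
from h import *
M=T();print(M.round(3).tolist())
w=snap('wrist','w3');x=255*(w['img']/255)**.6
cv2.imwrite('pics/w3b.png',x.astype(np.uint8)[:,:,::-1])
print(proj(w,[541.2,64.4,112]))
E
```

```text
t: 2.58
position: [600.9, -77.0, 87.2]
tool_rot: [0.001, -0.691, 0.723, -0.002]
contact_force: [-2.0, 0.4, 5.3]
opening: 13.8
gripper_force: 58.6
[[-0.045, -0.999, 0.004, 600.877], [-0.999, 0.045, -0.001, -76.98], [0.001, -0.004, -1.0, 87.158], [0.0, 0.0, 0.0, 1.0]]
(np.float64(397.8559171214773), np.float64(517.103273903178))
```

View pics/w3b.png

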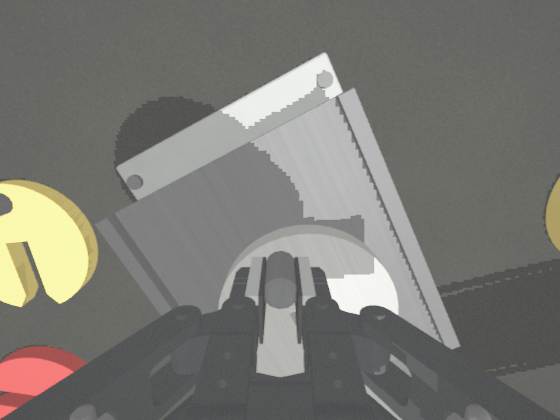

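The knob is at (281,290), held between the pads. The disc spans u≈218–398 with its top rim at v≈226. I'll check the disc centre against the prediction and slide part of the way.

```bash
python3 - <<'E'
from h import *
w=load('w3');K=T()[:3,3]
for h in(108,112.6,117):
    c=K[:2]+36*np.array([np.cos(np.radians(h)),np.sin(np.radians(h))])
    P=np.array([proj(w,[c[0]+50*np.cos(a),c[1]+50*np.sin(a),78]) for a in np.linspace(0,6.28,200)])
    print(h,P[:,0].min(),P[:,0].max(),P[:,1].min())
A=T()[:3,:3];v=A.T@np.array([-44.7,107.3,0]);print(v)
E
python3 -m pendant '0 0 0 0 0 0 1'
```

```text
108 212.3104974661935 392.51738558110816 234.8675487913099
112.6 216.9775094769914 397.5897981568066 232.8226927141543
117 221.2729077699708 402.3347903755807 230.4962907612451
[-105.18813665   49.46488898   -0.24630684]
t: 2.75
position: [600.9, -77.0, 87.1]
tool_rot: [0.001, -0.691, 0.723, -0.002]
contact_force: [-1.2, -0.0, 5.2]
opening: 13.9
gripper_force: 58.6
```

```bash
python3 -m pendant '-1.2 0.56 0 0 0 0 1; -2.5 1.18 0 0 0 0 1; -3.8 1.79 0 0 0 0 1; -5 2.35 0 0 0 0 1; -5 2.35 0 0 0 0 1'
python3 - <<'E'
from h import *
K=T()[:3,3];s=snap('scene','s4');d=snap('side','d4')
def crop(d,u,v,k=40):
    x=cv2.resize(d['img'][v-k:v+k,u-k:u+k],(400,400),interpolation=cv2.INTER_CUBIC);return (255*(x/255)**.6).astype(np.uint8)
cv2.imwrite('pics/c4.png',np.hstack([crop(s,280,205),crop(d,275,205)])[:,:,::-1])
E
```

```text
t: 3.38
position: [579.7, -25.5, 87.1]
tool_rot: [0.001, -0.691, 0.722, -0.002]
contact_force: [-1.9, 0.3, 7.6]
opening: 13.5
gripper_force: 59.6
```

View pics/c4.png

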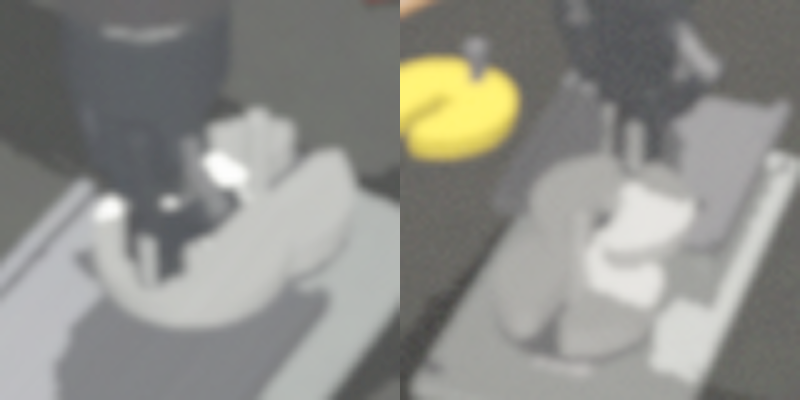

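In the side crop the stem (about (580,240)) stands in line with the top mass's mouth, and the scene crop agrees. The slide goes on.

```bash
python3 -m pendant '-0.8 0.37 0 0 0 0 1; -1.6 0.75 0 0 0 0 1; -2.4 1.12 0 0 0 0 1; -2.4 1.12 0 0 0 0 1'; python3 -m pendant '-0.7 0.33 0 0 0 0 1; -1.4 0.65 0 0 0 0 1; -2.1 0.98 0 0 0 0 1; -2.6 1.21 0 0 0 0 1; -2.6 1.21 0 0 0 0 1'
```

```text
t: 3.98
position: [570.3, -2.1, 87.4]
tool_rot: [0.001, -0.691, 0.723, -0.002]
contact_force: [1.3, -4.4, 6.6]
opening: 13.8
gripper_force: 59.4
t: 4.6
position: [558.8, 24.6, 86.5]
tool_rot: [0.001, -0.691, 0.723, -0.002]
contact_force: [0.8, -3.6, 6.4]
opening: 13.7
gripper_force: 59.5
```

```bash
python3 -m pendant '-0.2 0.09 0 0 0 0 1; -0.4 0.19 0 0 0 0 1; -0.6 0.28 0 0 0 0 1; -0.6 0.28 0 0 0 0 1'; python3 -m pendant '-0.1 0.05 0 0 0 0 1; -0.2 0.09 0 0 0 0 1; -0.2 0.09 0 0 0 0 1';python3 -m pendant '-0.1 0.05 0 0 0 0 1; -0.2 0.09 0 0 0 0 1; -0.2 0.09 0 0 0 0 1'
```

```text
t: 5.1
position: [555.6, 30.9, 85.1]
tool_rot: [0.0, -0.691, 0.723, -0.001]
contact_force: [3.0, -4.8, 2.6]
opening: 13.8
gripper_force: 59.3
t: 5.48
position: [555.3, 31.4, 85.3]
tool_rot: [-0.0, -0.691, 0.723, -0.002]
contact_force: [5.6, -10.6, 0.5]
opening: 14.0
gripper_force: 59.1
t: 5.85
position: [555.1, 31.8, 85.8]
tool_rot: [-0.001, -0.69, 0.723, -0.003]
contact_force: [9.1, -16.1, 0.3]
opening: 13.5
gripper_force: 59.1
```

```bash
python3 -m pendant '0.35 -0.16 0.1 0 0 0 1; 0.35 -0.16 0.1 0 0 0 1'
python3 - <<'E'
from h import *
M=T();P=M[:3,:3].T@np.array([-13.9,33.5,0]);P[2]=0
print(M.round(3).tolist(),P,np.linalg.norm(P))
for i in range(1,6):
    a=-.151*i;p=P-R.from_rotvec([0,0,a]).apply(P);print((p[:2]/10).round(2),round(a,3))
E
```

```text
t: 6.1
position: [555.4, 31.3, 85.1]
tool_rot: [0.0, -0.691, 0.723, -0.001]
contact_force: [-1.0, -4.5, 7.3]
opening: 13.8
gripper_force: 59.9
[[-0.045, -0.999, 0.002, 555.436], [-0.999, 0.045, -0.001, 31.259], [0.0, -0.002, -1.0, 85.122], [0.0, 0.0, 0.0, 1.0]] [-32.83495958  15.4053169    0.        ] 36.26924812574765
[-0.27 -0.48] -0.151
[-0.61 -0.91] -0.302
[-1.01 -1.28] -0.453
[-1.46 -1.59] -0.604
[-1.95 -1.83] -0.755
```

```bash
python3 -m pendant '-0.27 -0.48 0 0 0 -0.151 1; -0.61 -0.91 0 0 0 -0.302 1; -1.01 -1.28 0 0 0 -0.453 1; -1.46 -1.59 0 0 0 -0.604 1; -1.95 -1.83 0 0 0 -0.755 1'; python3 -m pendant '0 0 0 0 0 0 1'
python3 - <<'E'
from h import *
M=T();print(M.round(3).tolist(), 'expected stem', M[:3,:3]@[-32.8,15.4,0]+M[:3,3])
E
```

```text
t: 6.72
position: [574.7, 50.5, 85.1]
tool_rot: [-0.0, 0.91, -0.415, 0.001]
contact_force: [-1.4, -2.6, 8.0]
opening: 13.9
gripper_force: 59.9
t: 6.85
position: [574.9, 51.0, 85.1]
tool_rot: [-0.001, 0.909, -0.416, 0.001]
contact_force: [0.6, -1.2, 6.8]
opening: 13.6
gripper_force: 59.9
[[0.654, -0.757, 0.002, 574.948], [-0.757, -0.654, 0.0, 50.978], [0.001, -0.002, -1.0, 85.11], [0.0, 0.0, 0.0, 1.0]] expected stem [541.85616443  65.74055186  85.03854064]
```

```bash
python3 -m pendant '-0.27 -0.48 0 0 0 -0.151 1; -0.61 -0.91 0 0 0 -0.302 1; -1.01 -1.28 0 0 0 -0.453 1; -1.46 -1.59 0 0 0 -0.604 1; -1.95 -1.83 0 0 0 -0.755 1'; python3 -m pendant '0 0 0 0 0 0 1'
python3 - <<'E'
from h import *
M=T();print(M.round(3).tolist(), 'expected stem', M[:3,:3]@[-32.8,15.4,0]+M[:3,3])
E
```

```text
t: 7.48
position: [576.1, 77.5, 85.1]
tool_rot: [-0.0, 0.999, -0.05, 0.001]
contact_force: [0.6, -2.7, 6.3]
opening: 13.7
gripper_force: 59.8
t: 7.6
position: [575.9, 78.0, 85.1]
tool_rot: [-0.001, 0.999, -0.052, 0.001]
contact_force: [-0.6, -0.0, 7.7]
opening: 13.9
gripper_force: 60.0
[[0.995, -0.103, 0.002, 575.905], [-0.103, -0.995, 0.001, 78.016], [0.002, -0.001, -1.0, 85.087], [0.0, 0.0, 0.0, 1.0]] expected stem [541.69072804  66.08361671  84.99542572]
```

```bash
python3 -m pendant '-0.27 -0.48 0 0 0 -0.151 1; -0.61 -0.91 0 0 0 -0.302 1; -1.01 -1.28 0 0 0 -0.453 1; -1.46 -1.59 0 0 0 -0.604 1; -1.95 -1.83 0 0 0 -0.755 1'; python3 -m pendant '0 0 0 0 0 0 1'
python3 - <<'E'
from h import *
M=T();print(get_state()['joints'],M.round(3).tolist(), 'expected stem', M[:3,:3]@[-32.8,15.4,0]+M[:3,3])
E
```

```text
t: 8.22
position: [558.8, 98.2, 85.1]
tool_rot: [-0.0, 0.947, 0.321, 0.002]
contact_force: [1.4, -1.3, 5.5]
opening: 13.8
gripper_force: 59.7
t: 8.35
position: [558.4, 98.5, 85.1]
tool_rot: [-0.0, 0.947, 0.32, 0.001]
contact_force: [-1.6, 0.9, 6.0]
opening: 13.8
gripper_force: 60.0
[ 5.28430322e-01 -1.73450532e-02 -2.40111465e-01 -2.01558351e-04
 -1.34497350e+00  1.69417807e+00] [[0.795, 0.607, 0.003, 558.377], [0.607, -0.795, 0.002, 98.529], [0.003, 0.0, -1.0, 85.083], [0.0, 0.0, 0.0, 1.0]] expected stem [541.6420339   66.38971844  84.98536694]
```

```bash
python3 -m pendant '-0.27 -0.48 0 0 0 -0.151 1; -0.61 -0.91 0 0 0 -0.302 1; -1.01 -1.28 0 0 0 -0.453 1; -1.46 -1.59 0 0 0 -0.604 1; -1.95 -1.83 0 0 0 -0.755 1'; python3 -m pendant '0 0 0 0 0 0 1; 0 0 0 0 0 0 1'
python3 - <<'E'
from h import *
M=T();print(M.round(3).tolist(), 'expected stem', M[:3,:3]@[-32.8,15.4,0]+M[:3,3])
E
```

```text
t: 8.98
position: [532.2, 101.5, 85.1]
tool_rot: [0.0, 0.762, 0.648, 0.002]
contact_force: [2.3, 0.6, 5.7]
opening: 13.8
gripper_force: 59.7
t: 9.22
position: [531.7, 101.4, 85.1]
tool_rot: [-0.0, 0.763, 0.646, 0.001]
contact_force: [-2.6, 1.5, 7.4]
opening: 13.9
gripper_force: 60.1
[[0.165, 0.986, 0.002, 531.699], [0.986, -0.165, 0.002, 101.392], [0.002, 0.002, -1.0, 85.08], [0.0, 0.0, 0.0, 1.0]] expected stem [541.47996318  66.50170827  85.02854239]
```

```bash
python3 -m pendant '-0.09 0.04 0 0 0 0 1; -0.09 0.04 0 0 0 0 1; -0.09 0.04 0 0 0 0 1'; python3 -m pendant '-0.09 0.04 0 0 0 0 1; -0.09 0.04 0 0 0 0 1; -0.09 0.04 0 0 0 0 1';python3 -m pendant '-0.09 0.04 0 0 0 0 1; -0.09 0.04 0 0 0 0 1; -0.09 0.04 0 0 0 0 1'
```

```text
t: 9.6
position: [531.7, 101.4, 85.1]
tool_rot: [-0.001, 0.763, 0.646, 0.002]
contact_force: [-4.2, 4.8, 9.1]
opening: 13.7
gripper_force: 60.2
t: 9.98
position: [531.9, 101.2, 85.1]
tool_rot: [-0.001, 0.763, 0.646, 0.002]
contact_force: [-4.9, 6.7, 8.9]
opening: 13.5
gripper_force: 60.2
t: 10.35
position: [532.4, 100.6, 85.1]
tool_rot: [-0.001, 0.763, 0.646, 0.003]
contact_force: [-3.4, 7.8, 6.9]
opening: 13.5
gripper_force: 60.1
```

```bash
python3 -m pendant '-0.09 0.04 0 0 0 0 1; -0.09 0.04 0 0 0 0 1; -0.09 0.04 0 0 0 0 1'; python3 -m pendant '-0.09 0.04 0 0 0 0 1; -0.09 0.04 0 0 0 0 1; -0.09 0.04 0 0 0 0 1'
```

```text
t: 10.72
position: [532.8, 99.7, 85.1]
tool_rot: [-0.001, 0.763, 0.646, 0.003]
contact_force: [-4.2, 9.3, 8.6]
opening: 13.6
gripper_force: 60.0
t: 11.1
position: [533.1, 98.8, 85.1]
tool_rot: [-0.001, 0.763, 0.646, 0.003]
contact_force: [-2.8, 8.8, 6.8]
opening: 13.4
gripper_force: 60.0
```

```bash
python3 -m pendant '-0.09 0.04 0 0 0 0 1; -0.09 0.04 0 0 0 0 1; -0.09 0.04 0 0 0 0 1'
python3 - <<'E'
from h import *
w=snap('wrist','w5');s=snap('scene','s5');d=snap('side','d5');M=T();print(M.round(3).tolist())
def crop(d,u,v,k,n=400):
    x=cv2.resize(d['img'][v-k:v+k,u-k:u+k],(n,n),interpolation=cv2.INTER_CUBIC);return (255*(x/255)**.6).astype(np.uint8)
cv2.imwrite('pics/c5.png',np.hstack([cv2.resize((255*(w['img']/255)**.6).astype(np.uint8),(530,400)),np.vstack([crop(s,290,195,40,200),crop(d,272,215,40,200)])])[:,:,::-1])
E
```

```text
t: 11.48
position: [533.4, 97.8, 85.1]
tool_rot: [-0.001, 0.763, 0.646, 0.003]
contact_force: [-3.9, 8.2, 7.8]
opening: 13.7
gripper_force: 60.0
[[0.164, 0.986, 0.003, 533.36], [0.986, -0.164, 0.006, 97.848], [0.006, 0.002, -1.0, 85.095], [0.0, 0.0, 0.0, 1.0]]
```

View pics/c5.png

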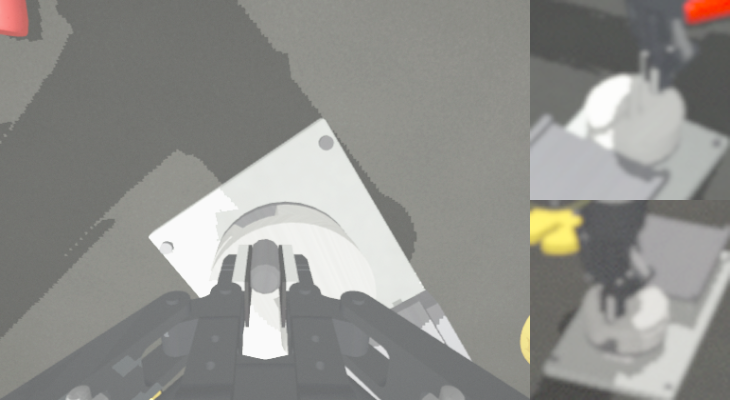

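The wrist view shows the knob at about (280,280) in full-scale pixels, and the top disc above a crescent of the lower mass with its slot notch near (262,212) in the view. I'll overlay predicted outlines to find the centring error.

```bash
python3 - <<'E'
from h import *
w=load('w5');x=(255*(w['img']/255)**.6).astype(np.uint8)[:,:,::-1].copy()
big=cv2.resize(x[190:330,190:430],(0,0),fx=3.3,fy=3.3,interpolation=cv2.INTER_CUBIC)
def circ(c,z,col,r=50):
    P=np.array([proj(w,[c[0]+r*np.cos(a),c[1]+r*np.sin(a),z]) for a in np.linspace(0,6.283,150)])
    cv2.polylines(big,[((P-[190,190]+.5)*3.3).astype(np.int32)],True,col,1)
S=(541.3,64.6)
circ(S,76,(0,0,255));circ(S,62,(0,160,0));circ(S,42,(255,0,0))
for r in(50,): 
    for a,z in((105.5,62),):
        c=(S[0]+50*np.cos(np.radians(a)),S[1]+50*np.sin(np.radians(a)));u,v=proj(w,[*c,z]);cv2.circle(big,(int((u-190)*3.3),int((v-190)*3.3)),4,(255,0,255),1)
cv2.imwrite('pics/c6.png',big);print(big.shape)
E
```

```text
(462, 792, 3)
```

View pics/c6.png

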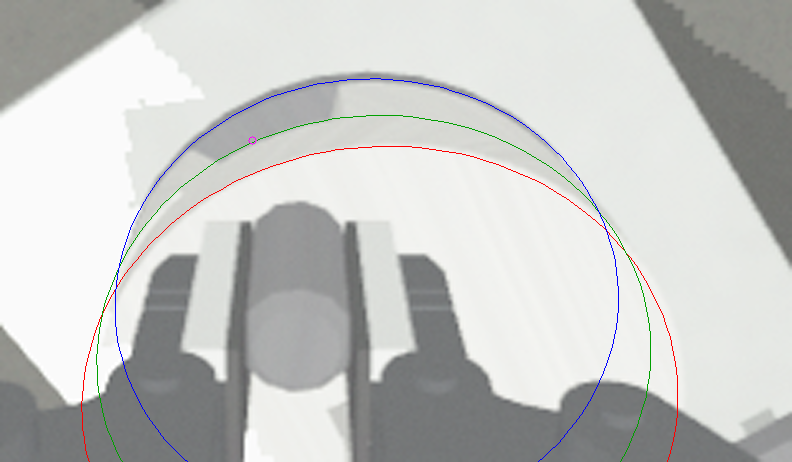

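The predicted top-rim circle (red) coincides with the visible disc rim to within about 1 px, and the pan circle (blue) matches as well. The lower slot notch is centred near (268,135), so it has turned by only a few degrees at most. Releasing now.

```bash
python3 -m pendant '0.1 -0.04 -0.1 0 0 0 1; 0.1 -0.04 -0.1 0 0 0 1; 0.1 -0.04 -0.1 0 0 0 3; 0.1 -0.04 -0.1 0 0 0 3; 0.1 -0.04 -0.1 0 0 0 3'; python3 -m pendant '0 0 0 0 0 0 3; 0 0 -3 0 0 0 3; 0 0 -6 0 0 0 3; 3 0 -10 0 0 0 3; 6 0 -13 0 0 0 3';python3 -m pendant '1 0 0 0 0 0 3; 1 0 0 0 0 0 3'
python3 - <<'E'
from h import *
w=snap('wrist','w7');x=(255*(w['img']/255)**.6).astype(np.uint8)[:,:,::-1].copy()
S=(541.3,64.6)
u,v=map(int,proj(w,[*S,76]));print(u,v)
k=75;f=8
def mk(d,u,v,k,n):
    x=(255*(d['img']/255)**.6).astype(np.uint8)[:,:,::-1]
    return cv2.resize(x[max(v-k,0):v+k,max(u-k,0):u+k],(n,n),interpolation=cv2.INTER_CUBIC)
s=snap('side','d7')
cv2.imwrite('pics/c7.png',np.hstack([mk(w,u,v,k,400),mk(s,270,218,25,400)]))
print(u-k,v-k,150/400,'side',245,193,50/400)
E
```

```text
t: 12.25
position: [532.0, 95.4, 83.8]
tool_rot: [-0.0, 0.764, 0.646, -0.001]
contact_force: [-0.1, -0.0, 0.3]
opening: 30.2
gripper_force: 0.0
t: 12.88
position: [542.6, 155.4, 216.4]
tool_rot: [0.0, 0.764, 0.645, 0.001]
contact_force: [0.3, -0.0, -0.1]
opening: 29.7
gripper_force: 0.0
t: 13.12
position: [543.6, 165.2, 213.1]
tool_rot: [-0.0, 0.763, 0.646, -0.001]
contact_force: [-0.5, 0.1, 0.3]
opening: 29.9
gripper_force: 0.0
294 295
219 220 0.375 side 245 193 0.125
```

View pics/c7.png

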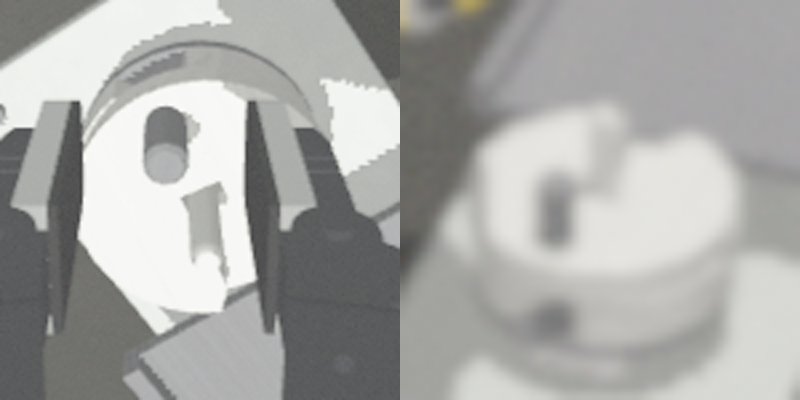

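Both masses lie flat and stacked, with the stem inside the slot. Crop pixels: stem top (210,262), slot end (202,190), knob top (166,163), lower notch (155,68). The side view puts the lower notch directly below the knob.

```bash
python3 - <<'E'
from h import *
w=load('w7');d=load('d7');an=lambda v:np.degrees(np.arctan2(v[1],v[0]))
q=lambda x,y:(219+x*.375,220+y*.375)
S=onz(w,*q(210,262),112);K=onz(w,*q(166,163),106);E=onz(w,*q(202,190),76);N=onz(w,*q(155,68),52)
print('S',S,'K',K,'E',E,'N',N)
print('knob dir',an(K-S),'dist',np.linalg.norm((K-S)[:2]),'notch dir',an(N-S),np.linalg.norm((N-S)[:2]),'E-S',np.linalg.norm((E-S)[:2]))
n=onz(d,264.1,233,52);print(n,an(n-S),np.linalg.norm((n-S)[:2]))
k=onz(d,245+155/8,193+178/8,106);print(k)
# rim: top disc upper arc, fit circle at z=76 with visible edge pts
def fit(pts,z):
    P=np.array([onz(w,*q(*p),z)[:2] for p in pts]);from scipy.optimize import least_squares
    return least_squares(lambda c:np.hypot(*(P-c).T)-50,S[:2]).x
print('top C',fit([(85,150),(110,115),(150,90),(200,78),(240,90),(160,302),(195,311)],76),'pan',fit([(90,110),(130,68),(165,50),(210,42),(260,55),(290,80)],42))
E
```

```text
S [542.41383966  64.37058917 112.        ] K [533.44576001 100.42270649 106.        ] E [542.10731723  69.73463655  76.        ] N [531.09901656 111.1300366   52.        ]
knob dir 103.96898968293752 dist 37.1507956304973 notch dir 103.60291964958559 48.10895078840353 E-S 5.372798183400989
[521.4385797  111.31689192  52.        ] 114.07473762590587 51.4190322047161
[531.42561562 100.41709579 106.        ]
top C [542.57481722  64.78278069] pan [542.61756599  64.53205862]
```

```bash
python3 -c "
from workcell import bot
print(bot.hand_in())"
```

```text
the job is handed in; nothing more can be done
None
```

The job is handed in: I slid the top mass onto the stem without lifting it and turned it so its slot points opposite the lower one (measured within a few degrees). It sits centred to about 0.5 mm and the gripper is clear; I saw no sign that the lower mass shifted, but did not measure its centring directly.

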